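Hang a bracket on the spray bar and hold it out over the drip tray

ROBOT

A 6-joint arm with a two-finger parallel gripper is mounted at the origin on the work surface. World frame = base frame: x ahead of the robot, y to its left, z up, the work surface at z = 0. Lengths are in m, angles in rad, forces in N, time in s.
With the tool pointing down it reaches from about 0.4 to 0.925 m from the base axis. Payload 3.4 kg.
Tool frame: the origin (TCP) lies at the very end of the fingers, on their centre line; the grasp point (between the pads) lies ctrl.tcp_to_grasp behind it (ctrl.tcp_to_grasp is the distance from the TCP to the grasp point, in m); x points along the fingers, z is the direction in which the jaws open and shut, and the axes are right-handed (so a half turn about x gives the same grasp; the last joint's range is limited). The gripper opens to 85 mm and grips with 20 to 120 N. Pads are 22 mm wide; open, the fingers measure 114 mm over their backs; the gripper's body (76 mm by 85 mm) begins 54 mm behind the grasp point. The pads swing forward as they close: fully open they stand 13 mm farther back than shut.
Start: joints at [-1.177, 0.307, 1.506, -0, 1.328, -0.073], TCP at [0.259, -0.513, 0.2] pointing down, gripper open.
Joint ranges: [-3.12, 3.12], [-1.05, 2.28], [0.14, 2.33], [-1.42, 4.57], [0.1, 2.73], [-2.68, 2.68]. Speed limits (rad/s): [2.57, 2.57, 3.14, 3.14, 3.14, 3.14].

INTERFACE

Orientations are given as a unit quaternion [x, y, z, w].
In Python, from workcell import ctrl gives the robot as it stands.
- The arm moves only by the tool move_arm, never from a script. Its argument "increments" is text: rows parted by semicolons, each of 5 numbers parted by spaces: the closure in counts, from 0 (fully open) to 255 (shut), then the shift along the tool's x, y, z in cm, then the turn about the tool's x in degrees. In form: gripper dx dy dz yaw; .... A call has 1 to 5 rows; each row is the pose to reach, as a shift and turn from the pose commanded when the call began, along the tool's axes at that moment; what a row does not reach only later rows make up. A row lasts 1/8 s, in which the tool goes at most 62.5 mm and 10.7 degrees, less where a joint would pass 70% of its speed; a pose out of reach is approached as far as the arm can. A call with a gripper value outside its range is refused whole. The fingers move at their own pace and stop on an object; "grip_force" is the grip in N (left out, the last holds). Time passes only in rows, so rows that repeat a pose let the fingers close. It gives the time, the measured TCP pose, the force and the opening at its end, in the units of the state.
- ctrl.get_state(): the state, without advancing time (a new reading comes with each control period).
- ctrl.get_image(name): name is "scene" or "top" or "wrist"; returns a dict with "color" (384x512x3 uint8, red, green, blue), "depth" (384x512 float32, m along the optical axis (not along the pixel's ray), 0 where there is no reading), "vertical_fov" (degrees; the focal length in pixels is half the picture's height over the tangent of half this angle, whatever the lens; pixels are square), "cx", "cy" (the principal point, pixels), "k1" (the pictures are not rectified: a ray, as slopes to the right and down, at radius r is drawn at 1 + k1 r^2 times it, then the intrinsics apply), "cam_to_world" (4x4, takes a point from camera to world coordinates). Camera axes: x right, y down, z forward; pixel columns grow to the right and rows downward; lengths in m; the calibration is good to about 2 mm. A picture is of the moment at which its call begins.
- ctrl.hand_in(): hands the job in, once; it reports no verdict.
The state is a dict: "clock": time; "q": joint angles; "qd": joint speeds; "joint_torque": joint torques, N m; "eef_pos": TCP position; "orientation": TCP orientation; "wrist_force": force on the tool from outside, world axes, zero at the start; "torque": the same for the moment, N m; "gripper_width": finger opening in m.
Only numpy, scipy, OpenCV 4.12 (cv2) and the standard library are available. Lean on these libraries where they do the work, as an engineer would, in place of code of your own. Each camera call takes 0.05 s, during which the arm holds its last target. There are 200 camera calls.

TASK

Get the bare steel bracket ready for spraying: hang it astride the pull-out bar, between the tube and the yellow handle, and let go of it. Then squeeze the handle's red buttons and pull the bar all the way out, past its first stop to the second, so that the bracket hangs over the drip tray, and finish still holding the handle there with the buttons squeezed in. Do not drop or topple the bracket, and leave the green bracket and everything else on the bench where it is.

Things in the scene. Friction and masses are not known exactly. Their poses are not given: they have to be found in the camera images.
- bracket_mid (a point): Bare steel saddle bracket: upside-down U of 5 strap on two out-turned feet. 85 high, 36 wide along its tunnel, 56 across the legs (46 inside, tunnel 80 deep from below), 92 across the feet; 200 to 330 g. Point: its centre, 42.5 above the feet. z up, y along the tunnel (along the bar once hung), x across the legs; a grip from above on the legs closes along x. A half turn makes no difference.
- bracket_top (a point): Middle of the top face of the steel bracket, 5 above the underside of the strap, which rests on the bar when hung (this point is then 13 above the bar's axis).
- handle_mid (a point): Yellow handle on the bar's end. Origin: on the bar's axis at mid handle and mid buttons, 160 above the bench. y: outward along the bar, the way to pull (level); z up; x across. 30 wide, 44 long, 44 tall, with a 54 square flange from y = 22 to 31. A red 34 x 34 button pad stands 7 proud on each x side: 44 across, 32 squeezed. Nothing stands beside or above it.
- mouth (a point): Mouth of the fixed outer tube (34 across, collar 39, runs 250 back on two posts), on the bar's axis; axes as the handle's. The bar is a round steel rod 16 across; with it home, 153 lies bare between this mouth and the handle's near face, and that is where the bracket hangs.
- handle (a joint): How far the bar with its handle is out, m: 0 home, 0.07 first stop, 0.14 second stop (end of travel). A spring pulls it home with 2 N (home) to 4.5 N (second stop); drag adds 3 N at 0.1 m/s. Locked at home until the buttons are squeezed; kept squeezed, it passes the first stop; let go, it slides back to the last stop. Orange band at the tube's mouth: first stop; red: second.
- button (a joint): How far the red buttons are squeezed in, m: 0 out, 0.006 fully in. The two move together, towards each other along the handle's x. About 2 N to start, 6 N for fully in, on each; the lock is free above 0.0045. A grip of 20 to 30 N across both is ample and also holds the handle for pulling.
- tray_mid (a point): Middle of the inner floor of the aluminium drip tray, 4 above the bench. The tray is 120 wide, 200 long along the bar, 22 high, fixed to the bench under the place where the bare part of the bar comes when pulled out. Axes as the handle's.
- painted_mid (a point): A bystander: a second bracket of the same shape and size, already painted bright green. This point is its centre, half-way up, 42.5 above the bench.
- tape_mid (a point): A bystander: a roll of cream masking tape lying flat, 90 across, 36 high; this point is its centre.
- spray: A bystander: an upright green spray can with a white cap, 64 across, 190 tall; origin at the centre of its underside.
- drink: A bystander: a red drink can, 64 across, 120 tall; origin at the centre of its underside.
- socket: A bystander: a dark deep socket standing upright, 26 across, 70 tall; origin at the centre of its underside.
- wrench: A bystander: a spanner lying flat on the left of the bench, about 180 long.
- screwdriver: A bystander: a screwdriver lying flat on the right of the bench, about 200 long.
Not all that is in view belongs to the job. Of the things that look like the part that bears bracket_mid, take the one that is farthest to the robot's left at the start.

How it is judged:
By the outcome, as a careful person would: the job done as asked, in the order asked, and still so for the second after the job is handed in, while the arm keeps its last pose, push and grip.
It also fails if it takes over 58 s, if anything falls off the work surface, if the arm or the gripper's body presses on something with over 40 N, if the wrist force passes 120 N, or if a joint passes its speed limit or range.

## Working session

There is one attempt and no reset: what is moved stays moved. The work goes in short steps, Python scripts to look and compute and a tool call to move; the robot and the scene stay as the last step left them, time stands still between calls to the robot, and variables do not carry over. Pictures are saved under pics/ and viewed, about 8 in all and at most 12, crops included, and the job is handed in when it is done.

Besides the shell and the picture viewer there is one more tool, called after ">>>" by a JSON object that holds its "name" and its "arguments", one argument or row to a line. move_arm: Moves the arm, as the interface text tells. Its arguments: {"type":"object","properties":{"increments":{"type":"string"},"grip_force":{"type":"number"}},"required":["increments"]}

```bash
mkdir -p pics
cat > h.py <<'E'
import numpy as np, cv2, pickle
from workcell import ctrl
def snap(name,tag):
    im=ctrl.get_image(name); pickle.dump(im,open(f'pics/{tag}.pkl','wb'))
    cv2.imwrite(f'pics/{tag}.png',im['color'][:,:,::-1]); return im
def load(tag): return pickle.load(open(f'pics/{tag}.pkl','rb'))
def world(im,u,v,d=None):
    u=np.asarray(u,float);v=np.asarray(v,float)
    f=im['color'].shape[0]/2/np.tan(np.radians(im['vertical_fov'])/2)
    X=(u-im['cx'])/f;Y=(v-im['cy'])/f;x,y=X,Y
    for _ in range(20):
        s=1+im['k1']*(x*x+y*y);x,y=X/s,Y/s
    if d is None: d=im['depth'][np.round(v).astype(int),np.round(u).astype(int)]
    p=np.stack([x*d,y*d,d*np.ones_like(x)],-1)
    M=np.array(im['cam_to_world']);return p@M[:3,:3].T+M[:3,3]
def cloud(im):
    h,w=im['depth'].shape;u,v=np.meshgrid(np.arange(w),np.arange(h))
    return world(im,u,v,im['depth'])
def crop(tag,x0,x1,y0,y1,k):
    im=load(tag)['color'][y0:y1,x0:x1,::-1]
    cv2.imwrite(f'pics/{tag}_c.png',cv2.resize(im,None,fx=k,fy=k,interpolation=cv2.INTER_CUBIC))
E
python3 - <<'E'
from h import *
a=snap('scene','s1');b=snap('top','t1')
for i in(a,b):print(i['vertical_fov'],i['k1'],i['cam_to_world'])
print(ctrl.get_state(),ctrl.tcp_to_grasp)
x=np.hstack([cv2.imread('pics/s1.png'),cv2.imread('pics/t1.png')])
cv2.imwrite('pics/b1.png',cv2.resize(np.vstack([cv2.imread('pics/s1.png')]),None,fx=1.5,fy=1.5))
cv2.imwrite('pics/b2.png',cv2.resize(cv2.imread('pics/t1.png'),None,fx=1.5,fy=1.5))
E
```

```text
57.851716094193826 -0.08221333310292869 [[-7.72650986e-01  4.17171950e-01 -4.78516477e-01  1.04342671e+00]
 [ 6.34830972e-01  5.08098413e-01 -5.82087313e-01  6.31207752e-01]
 [ 3.02963112e-04 -7.53527416e-01 -6.57416414e-01  8.11635078e-01]
 [ 0.00000000e+00  0.00000000e+00  0.00000000e+00  1.00000000e+00]]
54.37571787975931 -0.02830340108551037 [[ 0.01755199 -0.99186404  0.12608589  0.40429335]
 [-0.99984148 -0.01703462  0.00518045  0.01989423]
 [-0.00299048 -0.12615683 -0.9920058   1.16079406]
 [ 0.          0.          0.          1.        ]]
{'clock': 0.1, 'q': array([-1.17750727e+00,  3.07510005e-01,  1.50752931e+00,  1.99110086e-05,
        1.32840622e+00, -7.34698880e-02]), 'qd': array([-0.00088469, -0.00154871, -0.00199231, -0.00012128,  0.00080432,
        0.00127083]), 'joint_torque': array([-6.34903463e-04, -4.58531785e+01, -2.52609032e+01, -2.20692182e-04,
        5.57359715e-03, -2.30311241e-05]), 'eef_pos': array([ 0.25848662, -0.51286463,  0.19867151]), 'orientation': array([ 0.37120222,  0.60260446, -0.37042404,  0.60155033]), 'wrist_force': array([-0.16843645,  0.39925007, -0.13777184]), 'torque': array([-0.02316671,  0.01837032,  0.04061934]), 'gripper_width': 0.08569603793297992} 0.0187
```

View pics/b1.png

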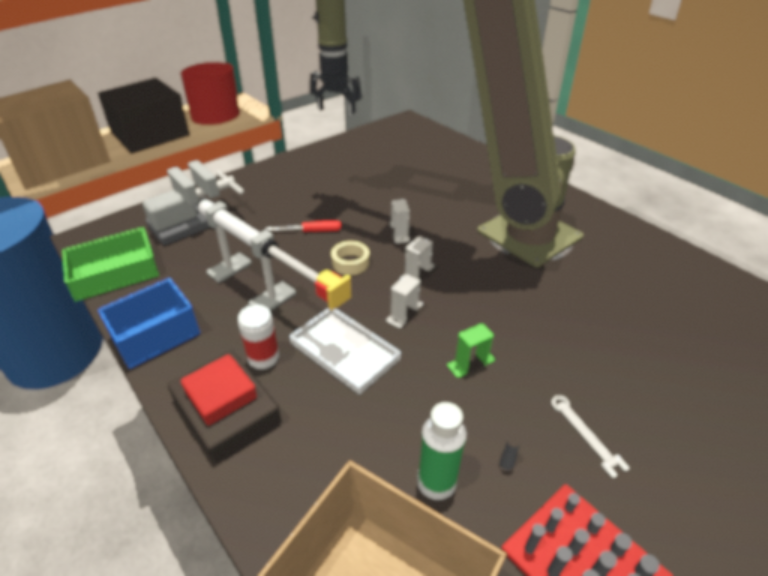

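View pics/b2.png

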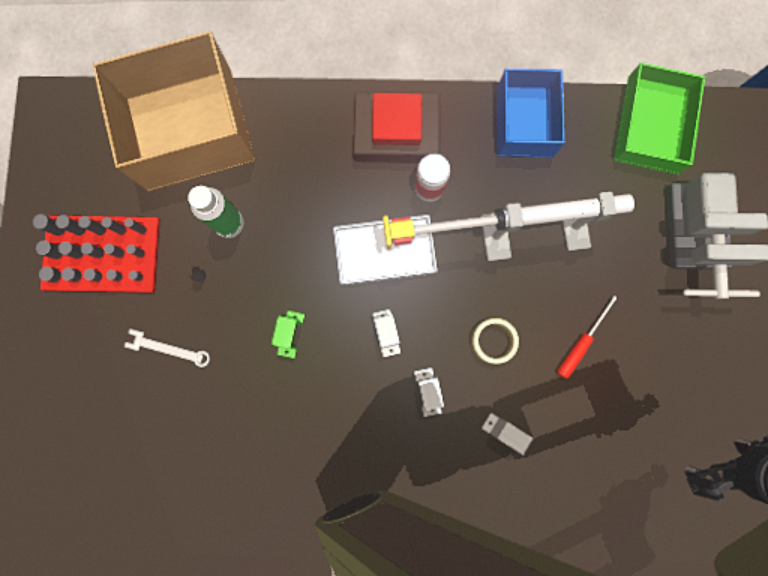

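The scene view shows the tube and bar with the yellow handle at about (333,288), the tray below it, and three steel brackets. In the top view (1.5x) the brackets are at (387,333), (428,392) and (507,433). The leftmost, at (387,333), is my target. Next I'll measure poses from the clouds.

```bash
cat > m.py <<'E'
from h import *
def meas(im,tag):
    P=cloud(im).reshape(-1,3);C=im['color'].reshape(-1,3).astype(int);ok=im['depth'].reshape(-1)>0
    P=P[ok];C=C[ok];hsv=cv2.cvtColor(im['color'],cv2.COLOR_RGB2HSV).reshape(-1,3)[ok].astype(int)
    return P,C,hsv
E
python3 - <<'E'
from m import *
t=load('t1');s=load('s1')
# bracket approx
c=world(t,387/1.5,333/1.5);print('br',c)
for im,n in((t,'top'),(s,'scene')):
    P,C,H=meas(im,n)
    r=np.hypot(*(P[:,:2]-c[:2]).T)<.065
    top=P[r&(P[:,2]>.075)&(P[:,2]<.1)]
    if len(top)>5:
        rect=cv2.minAreaRect(top[:,:2].astype(np.float32));print(n,'top n',len(top),top.mean(0),rect)
    feet=P[r&(P[:,2]>.003)&(P[:,2]<.02)]
    if len(feet)>5: print(n,'low',len(feet),feet.mean(0),cv2.minAreaRect(feet[:,:2].astype(np.float32)))
    y=P[(H[:,0]>20)&(H[:,0]<33)&(H[:,1]>170)&(H[:,2]>110)&(P[:,2]>.1)&(P[:,2]<.22)]
    print(n,'yellow',len(y),y.mean(0),y.min(0),y.max(0));
    yt=y[y[:,2]>y[:,2].max()-.012];print('ytop',len(yt),yt.mean(0),cv2.minAreaRect(yt[:,:2].astype(np.float32)))
    # tube/bar
    hc=y.mean(0); b=P[(P[:,2]>.14)&(P[:,2]<.2)&(P[:,1]<hc[1]-.04)&(P[:,1]>hc[1]-.45)&(abs(P[:,0]-hc[0]-.03)<.06)]
    for k in range(14):
        q=b[(b[:,1]<hc[1]-.04-.03*k)&(b[:,1]>hc[1]-.07-.03*k)]
        if len(q)>3:print(k,len(q),q.mean(0).round(4),q[:,0].min().round(4),q[:,0].max().round(4),q[:,2].max().round(4))
E
```

```text
br [0.46063348 0.01029918 0.08718071]
top top n 245 [0.46481373 0.01080397 0.08452352] ((0.46505892276763916, 0.011005889624357224), (0.05598480999469757, 0.03555919975042343), 14.858772277832031)
top low 152 [0.45732374 0.01007891 0.00452041] ((0.4588329792022705, 0.011719577014446259), (0.12547016143798828, 0.1117863804101944), 27.881933212280273)<stdin>:14: RuntimeWarning: Mean of empty slice.
  ret = um.true_divide(
Traceback (most recent call last):
ValueError: zero-size array to reduction operation minimum which has no identity
```

```bash
python3 - <<'E'
from m import *
for tag,(u,v) in (('t1',(400/1.5,230/1.5)),('s1',(335/1.5,285/1.5))):
    im=load(tag);P,C,H=meas(im,tag);c=world(im,u,v);print(tag,c,im['color'][int(v),int(u)])
    r=np.linalg.norm(P-c,axis=1)<.06
    y=P[r&(C[:,0]>130)&(C[:,1]>100)&(C[:,2]<.6*C[:,1])];print('yel',len(y),y.mean(0),y.min(0),y.max(0))
    yt=y[y[:,2]>.177];print('ytop',len(yt),yt.mean(0) if len(yt) else 0,cv2.minAreaRect(yt[:,:2].astype(np.float32)) if len(yt)>4 else 0)
    rd=P[r&(C[:,0]>120)&(C[:,1]<60)];print('red',len(rd),rd.mean(0) if len(rd) else 0)
    b=P[(P[:,2]>.13)&(P[:,2]<.2)&(abs(P[:,0]-c[0]-.02)<.07)]
    for k in range(14):
        q=b[(b[:,1]<c[1]-.02-.03*k)&(b[:,1]>c[1]-.05-.03*k)]
        if len(q)>3:print(k,len(q),q.mean(0).round(4),'x',q[:,0].min().round(4),q[:,0].max().round(4),'z',q[:,2].max().round(4), 'top5',q[q[:,2]>np.quantile(q[:,2],.8)].mean(0).round(4))
E
python3 -c "
from h import *
crop('t1',210,350,130,270,4)"
```

```text
t1 [ 0.63985896 -0.00916164  0.18105524] [255 255 118]
yel 238 [ 0.64111311 -0.00419885  0.18243681] [ 0.61244582 -0.03160325  0.16890685] [0.66500278 0.01984822 0.19004655]
ytop 233 [ 0.640993   -0.00451057  0.18263172] ((0.6391203999519348, -0.006100483238697052), (0.05271078273653984, 0.05101164057850838), 1.0541388988494873)
red 0 0
0 74 [ 0.6431 -0.0424  0.1691] x 0.6222 0.6571 z 0.1846 top5 [ 0.6427 -0.0322  0.1816]
1 64 [ 0.6496 -0.0735  0.1663] x 0.6408 0.6602 z 0.1704 top5 [ 0.6493 -0.0753  0.1692]
2 64 [ 0.6542 -0.1032  0.1661] x 0.6465 0.6638 z 0.1721 top5 [ 0.6537 -0.1039  0.1696]
3 68 [ 0.6584 -0.1338  0.1661] x 0.6494 0.6671 z 0.1718 top5 [ 0.6597 -0.135   0.17  ]
4 62 [ 0.6633 -0.1636  0.1665] x 0.6552 0.6732 z 0.171 top5 [ 0.6634 -0.1658  0.1696]
5 183 [ 0.6671 -0.1961  0.1734] x 0.6492 0.6915 z 0.186 top5 [ 0.6714 -0.2046  0.1824]
6 159 [ 0.6693 -0.2226  0.1766] x 0.6493 0.6939 z 0.1864 top5 [ 0.6695 -0.2181  0.1837]
7 133 [ 0.6753 -0.2541  0.1734] x 0.6599 0.6934 z 0.181 top5 [ 0.678  -0.2555  0.1783]
8 136 [ 0.6796 -0.2844  0.173 ] x 0.6635 0.7007 z 0.1795 top5 [ 0
[... 1348 characters left out ...]
6]
6 183 [ 0.6761 -0.1963  0.1698] x 0.6495 0.695 z 0.1848 top5 [ 0.6732 -0.2046  0.1823]
7 65 [ 0.6798 -0.2247  0.1748] x 0.6521 0.6958 z 0.1858 top5 [ 0.6702 -0.2181  0.184 ]
8 70 [ 0.6858 -0.2575  0.1718] x 0.6673 0.6969 z 0.1805 top5 [ 0.679  -0.2556  0.1777]
9 66 [ 0.6909 -0.2869  0.1712] x 0.672 0.7022 z 0.1813 top5 [ 0.6853 -0.2875  0.1783]
10 62 [ 0.6946 -0.3172  0.172 ] x 0.6759 0.7056 z 0.179 top5 [ 0.6863 -0.3195  0.178 ]
11 59 [ 0.6984 -0.3477  0.1726] x 0.6806 0.7092 z 0.1809 top5 [ 0.6906 -0.3483  0.1791]
12 143 [ 0.7027 -0.3741  0.1702] x 0.673 0.7193 z 0.1867 top5 [ 0.6964 -0.3794  0.1844]
13 39 [ 0.7077 -0.4114  0.1734] x 0.6864 0.7193 z 0.1838 top5 [ 0.7004 -0.4079  0.1805]
```

View pics/t1_c.png

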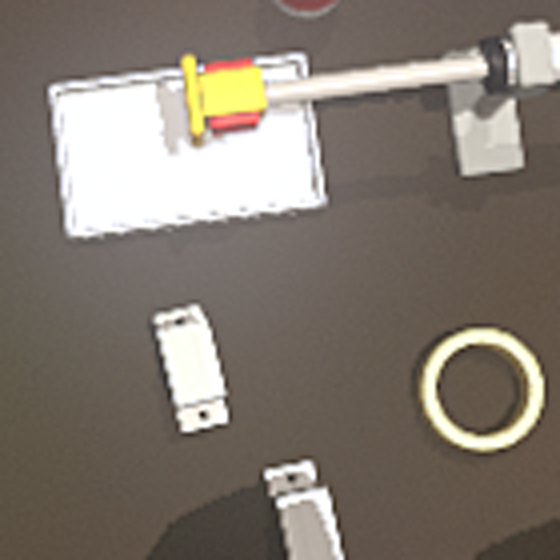

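```bash
cat >> h.py <<'E'
from scipy.spatial.transform import Rotation as R
def to(p,yaw_deg):
    """shift (cm, tool axes) and turn (deg) to put TCP at p with jaw axis at yaw (mod 180)"""
    s=ctrl.get_state();r=R.from_quat(s['orientation']);M=r.as_matrix()
    cur=np.degrees(np.arctan2(M[1,2],M[0,2]))
    d=(yaw_deg-cur+90)%180-90          # world yaw wanted; tool x is down -> turn = -d
    sh=r.inv().apply(np.array(p)-s['eef_pos'])*100
    print('clock',s['clock'],'eef',s['eef_pos'].round(4),'cur yaw',cur.round(2),'w',s['gripper_width'].round(4),'F',s['wrist_force'].round(1),'xaxis',M[:,0].round(3))
    print('shift cm',sh.round(2),'turn',round(-d,2))
E
python3 - <<'E'
from h import *
t=load('t1')
cs=[(50,85),(303,55),(325,203),(70,236)]
w=[world(t,210+u/4,130+v/4) for u,v in cs];print(np.round(w,3),np.mean(w,0))
c=world(t,210+188/4,130+147/4);print(c)
to([.465,.011,.20],14.9)
E
```

```text
[[ 0.688  0.126  0.   ]
 [ 0.716 -0.075  0.   ]
 [ 0.596 -0.093  0.002]
 [ 0.564  0.105  0.022]] [0.64080801 0.01585312 0.00637242]
[0.63934291 0.01546064 0.00079517]Traceback (most recent call last):
  File "<stdin>", line 6, in <module>
  File "h.py", line 29, in to
    print('clock',s['clock'],'eef',s['eef_pos'].round(4),'cur yaw',cur.round(2),'w',s['gripper_width'].round(4),'F',s['wrist_force'].round(1),'xaxis',M[:,0].round(3))
                                                                                    ^^^^^^^^^^^^^^^^^^^^^^^^
AttributeError: 'float' object has no attribute 'round'
```

```bash
sed -i "s/s\['gripper_width'\].round(4)/round(float(s['gripper_width']),4)/" h.py; python3 -c "
from h import *
to([.465,.011,.20],14.9)"
```

```text
clock 0.1 eef [ 0.2585 -0.5129  0.1987] cur yaw -63.26 w 0.0857 F [-0.2  0.4 -0.1] xaxis [-0.001  0.002 -1.   ]
shift cm [ -0.06  42.02 -37.49] turn -78.16
```

>>> {"name": "move_arm", "arguments": {
  "increments": "0 0 3 -2.7 -7.8; 0 0 7 -6.2 -15.6; 0 0 11.2 -10 -23.4; 0 0 15.4 -13.7 -31; 0 0 19.6 -17.5 -39"
}}

```text
clock: 0.72
eef_pos: [0.3553, -0.2672, 0.1993]
orientation: [0.147, 0.692, -0.147, 0.692]
wrist_force: [1.4, -0.3, -0.3]
gripper_width: 0.0852
```

```bash
python3 -c "
from h import *
to([.465,.011,.20],14.9)"
```

```text
clock 0.725 eef [ 0.3553 -0.2672  0.1993] cur yaw -24.03 w 0.0852 F [ 1.4 -0.3 -0.3] xaxis [-0.  0. -1.]
shift cm [-0.06 29.88 -1.31] turn -38.93
```

>>> {"name": "move_arm", "arguments": {
  "increments": "0 0 6 -0.3 -7.8; 0 0 12 -0.6 -15.6; 0 0 18 -0.8 -23.4; 0 0 24.5 -1.1 -31; 0 0 29.9 -1.3 -38.9"
}}

```text
clock: 1.35
eef_pos: [0.4662, 0.0111, 0.1994]
orientation: [-0.092, 0.701, 0.092, 0.701]
wrist_force: [1.3, 0.4, 0.1]
gripper_width: 0.0852
```

Run:
```python
from h import *
to([.465,.011,.20],14.9)
w=snap('wrist','w1');P=cloud(w)
cv2.imwrite('pics/w1b.png',cv2.resize(cv2.imread('pics/w1.png'),None,fx=1.4,fy=1.4))
Q=P.reshape(-1,3)[w['depth'].reshape(-1)>0]
t=Q[(abs(Q[:,2]-.085)<.006)&(np.hypot(Q[:,0]-.465,Q[:,1]-.011)<.06)]
print(len(t),t.mean(0) if len(t) else 0, cv2.minAreaRect(t[:,:2].astype(np.float32)) if len(t)>4 else 0)
```

```text
clock 1.35 eef [0.4662 0.0111 0.1994] cur yaw 14.94 w 0.0852 F [1.3 0.4 0.1] xaxis [-0. -0. -1.]
shift cm [-0.06  0.02 -0.12] turn 0.04
1870 [0.46520859 0.01409041 0.08318074] ((0.4654405415058136, 0.01354350708425045), (0.05575587600469589, 0.036497876048088074), 14.663168907165527)
```

View pics/w1b.png

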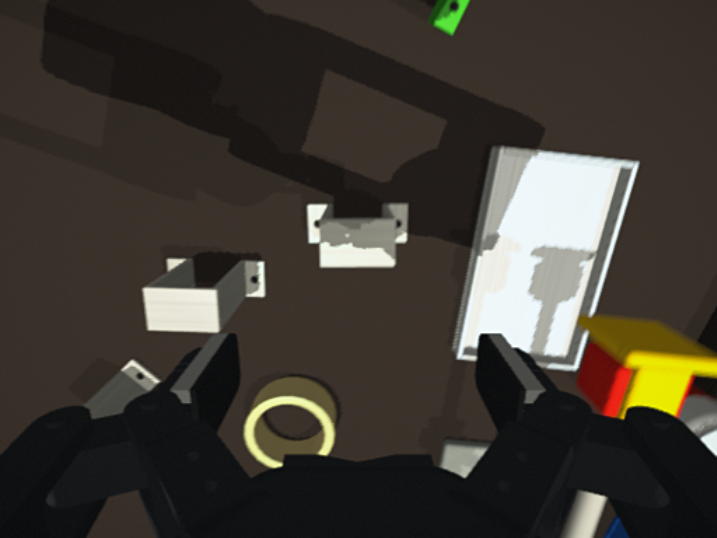

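The wrist view shows the target at (357,235), centred between the fingers. A neighbouring steel bracket sits at (205,290), so I'll check clearance to it.

Run:
```python
from m import *
to([.465,.0125,.043],14.9)
a=np.radians(14.9);e=np.array([np.cos(a),np.sin(a)]);n=np.array([-e[1],e[0]])
for tag in('t1','s1','w1'):
    P,_,_=meas(load(tag),tag);d=P[:,:2]-[.465,.0125];u=d@e;v=d@n
    m=(abs(v)<.016)&(abs(u)>.031)&(abs(u)<.065)&(P[:,2]>.02)&(P[:,2]<.15);print(tag,m.sum(),P[m][:5])
    m=(abs(v)<.05)&(u<-.05)&(u>-.11)&(P[:,2]>.02)&(P[:,2]<.1);print(m.sum(),u[m].max() if m.any() else 0,v[m].max() if m.any() else 0)
```

```text
clock 1.4 eef [0.4691 0.0175 0.1995] cur yaw 15.35 w 0.0858 F [3.6 4.6 0.2] xaxis [ 0.003  0.006 -1.   ]
shift cm [15.65 -0.45 -0.6 ] turn 0.45
t1 0 []
7 -0.10835457575157918 -0.037709966979793216
s1 0 []
32 -0.10237620632508537 -0.03384570465729775
w1 0 []
281 -0.10686030128626275 -0.03466467102979578
```

>>> {"name": "move_arm", "arguments": {
  "increments": "0 2.5 0 0 0; 0 5 0 0 0; 0 7.5 0 0 0; 0 9 0 0 0; 0 9 0 0 0"
}}

```text
clock: 2.02
eef_pos: [0.4644, 0.0089, 0.1082]
orientation: [-0.09, 0.703, 0.09, 0.7]
wrist_force: [-0.0, 0.1, 0.3]
gripper_width: 0.0853
```

```bash
python3 -c "
from h import *
to([.465,.0125,.043],14.9)"
```

```text
clock 2.025 eef [0.4644 0.0089 0.1082] cur yaw 14.62 w 0.0853 F [-0.   0.1  0.3] xaxis [-0.004  0.    -1.   ]
shift cm [6.52 0.33 0.17] turn -0.28
```

>>> {"name": "move_arm", "arguments": {
  "increments": "0 2.5 0.3 0.1 0; 0 4.8 0.3 0.1 0; 0 6.5 0.3 0.1 0; 0 6.5 0.3 0.1 0; 60 6.5 0.3 0.1 0",
  "grip_force": 40
}}

```text
clock: 2.65
eef_pos: [0.4671, 0.0119, 0.0454]
orientation: [-0.09, 0.701, 0.09, 0.702]
wrist_force: [-0.1, -0.1, -0.2]
gripper_width: 0.0699
```

>>> {"name": "move_arm", "arguments": {
  "increments": "140 0 0 0 0; 140 0 0 0 0; 140 0 0 0 0; 140 0 0 0 0"
}}

```text
clock: 3.15
eef_pos: [0.4669, 0.012, 0.0458]
orientation: [-0.09, 0.701, 0.09, 0.702]
wrist_force: [-0.8, -0.0, 5.7]
gripper_width: 0.0542
```

```bash
python3 -c "
from h import *
to([.465,.0125,.24],14.9)"
```

```text
clock 3.15 eef [0.4669 0.012  0.0458] cur yaw 14.64 w 0.0542 F [-0.8 -0.   5.7] xaxis [ 0.002 -0.    -1.   ]
shift cm [-19.42   0.09  -0.13] turn -0.26
```

>>> {"name": "move_arm", "arguments": {
  "increments": "140 -1 0 0 0; 140 -4 0 0 0; 140 -8.5 0 0 0; 140 -13.5 0 0 0; 140 -18 0 0 0"
}}

```text
clock: 3.78
eef_pos: [0.466, 0.0121, 0.2269]
orientation: [-0.09, 0.701, 0.09, 0.702]
wrist_force: [0.2, -0.1, -2.7]
gripper_width: 0.0539
```

>>> {"name": "move_arm", "arguments": {
  "increments": "140 -2.5 0 0 0; 140 -3 0 0 0; 140 -3 0 0 0"
}}

```text
clock: 4.15
eef_pos: [0.4656, 0.0121, 0.2541]
orientation: [-0.09, 0.702, 0.09, 0.701]
wrist_force: [-0.1, 0.2, -2.0]
gripper_width: 0.0538
```

Run:
```python
from h import *
to([.6553,-.110,.256],8.1)
w=snap('wrist','w2');t=snap('top','t2')
cv2.imwrite('pics/w2b.png',np.vstack([cv2.imread('pics/w2.png')[150:],cv2.imread('pics/t2.png')[80:300]]))
```

```text
clock 4.15 eef [0.4656 0.0121 0.2541] cur yaw 14.65 w 0.0538 F [-0.1  0.2 -2. ] xaxis [-0.001  0.    -1.   ]
shift cm [ -0.2  -16.62  15.27] turn 6.55
```

View pics/w2b.png

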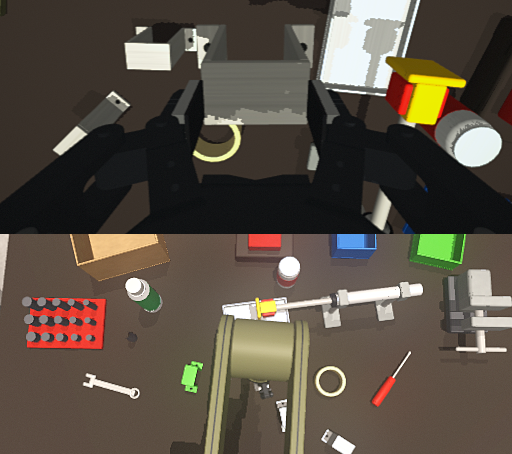

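The bracket is held square in the jaws, at wrist-view (255,90), and the force reads about 2 N of weight. Next, carry it over the bar.

>>> {"name": "move_arm", "arguments": {
  "increments": "140 -0.5 -2 1.8 0.7; 140 -1 -6 5.5 2; 140 -1 -10.5 9.5 4; 140 -1 -14.5 13 5.5; 140 -0.5 -16.6 15.2 6.5"
}}

```text
clock: 4.88
eef_pos: [0.6568, -0.112, 0.2569]
orientation: [-0.049, 0.706, 0.05, 0.705]
wrist_force: [-0.3, -0.1, -2.5]
gripper_width: 0.054
```

>>> {"name": "move_arm", "arguments": {
  "increments": "140 0 0 0 0; 140 0 0 0 0; 140 0 0 0 0"
}}

```text
clock: 5.25
eef_pos: [0.6541, -0.1093, 0.2593]
orientation: [-0.05, 0.706, 0.051, 0.705]
wrist_force: [-0.5, 0.2, -2.4]
gripper_width: 0.054
```

Run:
```python
from h import *
to([.6553,-.110,.2],8.1)
w=snap('wrist','w3');s=snap('scene','s3')
a=cv2.imread('pics/w3.png');b=cv2.resize(cv2.imread('pics/s3.png')[110:270,100:300],None,fx=2.56,fy=2.56)
cv2.imwrite('pics/w3b.png',np.vstack([a[100:],b[:310]]))
P=cloud(w);Q=P[w['depth']>0]
for y0 in(-.17,-.16,-.15,-.14,-.08,-.07,-.06,-.05):
    q=Q[(abs(Q[:,1]-y0)<.005)&(abs(Q[:,2]-.162)<.012)&(abs(Q[:,0]-.655)<.03)]
    if len(q)>5:print(y0,len(q),q[:,0].min(),q[:,0].max(),q[:,2].max(),.6393-.1428*y0)
```

```text
clock 5.25 eef [ 0.6541 -0.1093  0.2593] cur yaw 8.19 w 0.054 F [-0.5  0.2 -2.4] xaxis [-0.001  0.    -1.   ]
shift cm [ 5.93 -0.09  0.11] turn 0.09
-0.14 22 0.6530881212367069 0.6683825972075299 0.16659340376696902 0.659292
-0.08 180 0.6447701529311993 0.6613889703095123 0.1675271913042397 0.650724
-0.07 186 0.6433667452640428 0.6598813774816789 0.16736807560297218 0.649296
-0.06 189 0.6419890575280016 0.6583490632869364 0.16763410895713515 0.647868
-0.05 196 0.6395973049896687 0.6567504806746195 0.16765936201288933 0.64644
```

View pics/w3b.png

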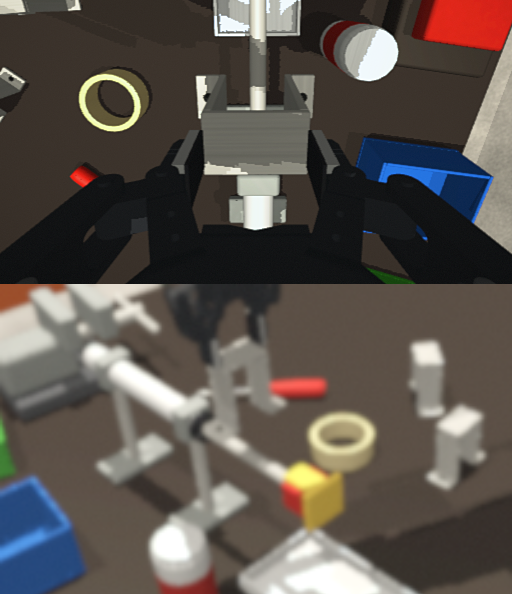

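The bracket straddles the bar at wrist-view (258,100), well inside its 46 mm gap and between the collar and the handle. Lowering now.

>>> {"name": "move_arm", "arguments": {
  "increments": "140 2 -0.1 0.2 0; 140 5 -0.1 0.2 0; 140 8.5 -0.1 0.2 0; 140 11 -0.1 0.2 0; 140 12 -0.1 0.2 0"
}}

```text
clock: 5.98
eef_pos: [0.6559, -0.1101, 0.1383]
orientation: [-0.05, 0.706, 0.051, 0.704]
wrist_force: [-0.6, 0.7, -1.9]
gripper_width: 0.0541
```

>>> {"name": "move_arm", "arguments": {
  "increments": "140 0.2 0 0 0; 140 0.4 0 0 0; 140 0.4 0 0 0"
}}

```text
clock: 6.35
eef_pos: [0.658, -0.1109, 0.1366]
orientation: [-0.05, 0.705, 0.05, 0.706]
wrist_force: [0.4, -1.0, -2.5]
gripper_width: 0.0541
```

>>> {"name": "move_arm", "arguments": {
  "increments": "140 0.1 0 0 0; 140 0.2 0 0 0; 140 0.2 0 0 0; 140 0.2 0 0 0"
}}

```text
clock: 6.85
eef_pos: [0.6576, -0.1109, 0.1339]
orientation: [-0.05, 0.705, 0.05, 0.706]
wrist_force: [-0.1, 0.5, 0.4]
gripper_width: 0.0541
```

>>> {"name": "move_arm", "arguments": {
  "increments": "110 0 0 0 0; 90 0 0 0 0; 60 0 0 0 0; 30 0 0 0 0; 0 0 0 0 0"
}}

```text
clock: 7.48
eef_pos: [0.6574, -0.1108, 0.1335]
orientation: [-0.05, 0.705, 0.05, 0.705]
wrist_force: [-0.2, 0.2, 0.2]
gripper_width: 0.0856
```

>>> {"name": "move_arm", "arguments": {
  "increments": "0 0 0 0 0; 0 -1 0 0 0; 0 -3 0 0 0; 0 -6 0 0 0; 0 -10 0 0 0"
}}

```text
clock: 8.1
eef_pos: [0.6568, -0.1106, 0.2342]
orientation: [-0.05, 0.706, 0.05, 0.705]
wrist_force: [0.6, 0.1, 0.6]
gripper_width: 0.0855
```

Run:
```python
from h import *
to([.6420,-.010,.234],8.1)
w=snap('wrist','w4');s=snap('scene','s4')
a=cv2.imread('pics/w4.png');b=cv2.resize(cv2.imread('pics/s4.png')[110:270,100:300],None,fx=2.56,fy=2.56)
cv2.imwrite('pics/w4b.png',np.vstack([a[100:],b[:310]]))
Q=cloud(w)[w['depth']>0];q=Q[(abs(Q[:,2]-.173)<.006)&(abs(Q[:,1]+.11)<.035)&(abs(Q[:,0]-.656)<.05)];print(len(q),q.mean(0),cv2.minAreaRect(q[:,:2].astype(np.float32)))
```

```text
clock 8.1 eef [ 0.6568 -0.1106  0.2342] cur yaw 8.15 w 0.0855 F [0.6 0.1 0.6] xaxis [-0.002  0.    -1.   ]
shift cm [ 0.02 10.17 -0.03] turn 0.05
2683 [ 0.65782779 -0.10766811  0.17106919] ((0.6580371260643005, -0.1092216819524765), (0.05586829036474228, 0.06699696183204651), 7.285387992858887)
```

View pics/w4b.png

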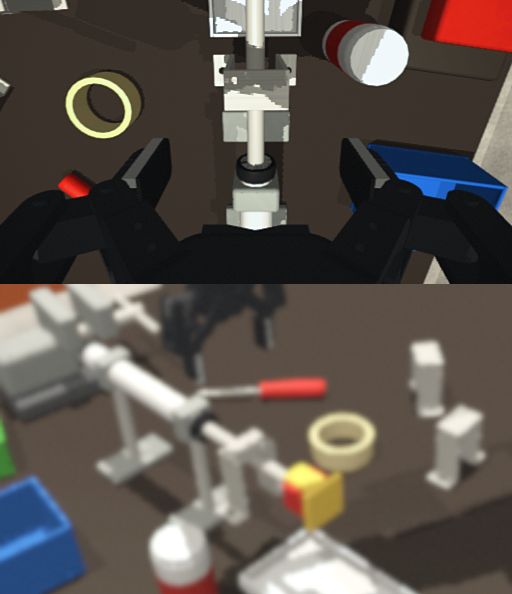

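The bracket hangs upright on the bar (scene crop (245,470)) and the fingers are clear of it. Next, over to the handle.

>>> {"name": "move_arm", "arguments": {
  "increments": "0 0 2 0 0; 0 0 5 0 0; 0 0 8.2 0 0; 0 0 10.2 0 0; 0 0 10.2 0 0"
}}

```text
clock: 8.82
eef_pos: [0.642, -0.0079, 0.2328]
orientation: [-0.051, 0.706, 0.051, 0.705]
wrist_force: [0.7, -0.3, -0.4]
gripper_width: 0.0853
```

>>> {"name": "move_arm", "arguments": {
  "increments": "0 0 0 0 0; 0 0 0 0 0"
}}

```text
clock: 9.07
eef_pos: [0.6431, -0.0109, 0.2334]
orientation: [-0.05, 0.705, 0.05, 0.705]
wrist_force: [0.5, -0.4, -0.3]
gripper_width: 0.0853
```

Run:
```python
from h import *
w=snap('wrist','w5');cv2.imwrite('pics/w5.png',cv2.resize(cv2.imread('pics/w5.png'),None,fx=1.2,fy=1.2))
C=w['color'].astype(int);P=cloud(w)
m=(C[...,0]>110)&(C[...,2]<.6*C[...,1])&(C[...,1]>.6*C[...,0])&(abs(P[...,2]-.183)<.03)
y=P[m];yt=y[(y[:,2]>.178)&(y[:,2]<.1845)];fl=y[y[:,2]>.1845]
for n,q in(('body',yt),('flange',fl)):
    if len(q)>5:print(n,len(q),q.mean(0),cv2.minAreaRect(q[:,:2].astype(np.float32)))
to([.6415,-.010,.141],8.1)
```

```text
body 2015 [ 0.6414832  -0.00467822  0.18054286] ((0.641582727432251, -0.00471004843711853), (0.05109509453177452, 0.05197703093290329), 8.664325714111328)
flange 446 [0.63840475 0.01655728 0.18527312] ((0.6384076476097107, 0.01652761735022068), (0.051014237105846405, 0.007923835888504982), 7.110725402832031)
clock 9.125 eef [ 0.6431 -0.0109  0.2334] cur yaw 8.08 w 0.0858 F [-0.2 -0.6 -0.9] xaxis [ 0. -0. -1.]
shift cm [ 9.24  0.11 -0.15] turn -0.02
```

View pics/w5.png

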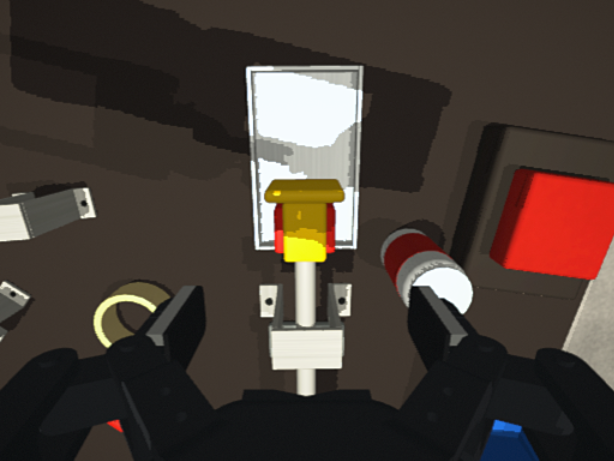

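The handle is at (305,225), centred between the fingers. The bracket is at (305,345) behind it. I'll descend and squeeze.

>>> {"name": "move_arm", "arguments": {
  "increments": "0 2 0.1 -0.1 0; 0 5 0.1 -0.1 0; 0 8 0.1 -0.1 0; 0 9.2 0.1 -0.1 0; 0 9.2 0.1 -0.1 0"
}}

```text
clock: 9.75
eef_pos: [0.6414, -0.0095, 0.1408]
orientation: [-0.05, 0.706, 0.05, 0.705]
wrist_force: [0.1, -0.1, 0.2]
gripper_width: 0.0852
```

>>> {"name": "move_arm", "arguments": {
  "increments": "60 0 0 0 0; 100 0 0 0 0; 140 0 0 0 0; 200 0 0 0 0; 200 0 0 0 0",
  "grip_force": 28
}}

```text
clock: 10.38
eef_pos: [0.6416, -0.0092, 0.1445]
orientation: [-0.051, 0.705, 0.05, 0.706]
wrist_force: [-3.9, -0.1, 11.4]
gripper_width: 0.0289
```

>>> {"name": "move_arm", "arguments": {
  "increments": "200 0 0 0 0; 200 0 0 0 0"
}}

```text
clock: 10.62
eef_pos: [0.6415, -0.0092, 0.1445]
orientation: [-0.051, 0.705, 0.05, 0.706]
wrist_force: [-4.7, -1.3, 12.8]
gripper_width: 0.0289
```

```bash
python3 -c "
from h import *
to([.642-.0198,-.010+.1386,.141],8.1)"
```

```text
clock 10.625 eef [ 0.6415 -0.0092  0.1445] cur yaw 8.16 w 0.0289 F [-4.7 -1.3 12.8] xaxis [ 0.001 -0.001 -1.   ]
shift cm [ 0.34 13.92  0.04] turn 0.06
```

>>> {"name": "move_arm", "arguments": {
  "increments": "200 -0.3 0.2 0 0; 200 -0.3 0.6 0 0; 200 -0.3 1.2 0 0; 200 -0.3 2 0 0; 200 -0.3 2.8 0 0"
}}

```text
clock: 11.25
eef_pos: [0.6373, 0.0184, 0.1447]
orientation: [-0.051, 0.706, 0.05, 0.705]
wrist_force: [-2.3, -4.8, 1.3]
gripper_width: 0.029
```

```bash
python3 -c "
from h import *
to([.642-.0198,-.010+.1386,.144],8.1)"
```

```text
clock 11.25 eef [0.6373 0.0184 0.1447] cur yaw 8.14 w 0.029 F [-2.3 -4.8  1.3] xaxis [-0.001 -0.001 -1.   ]
shift cm [ 0.05 11.12  0.06] turn 0.04
```

>>> {"name": "move_arm", "arguments": {
  "increments": "200 0 0.8 0 0; 200 0 1.7 0 0; 200 0 2.6 0 0; 200 0 3.5 0 0; 200 0 4.4 0 0"
}}

```text
clock: 11.88
eef_pos: [0.6309, 0.0617, 0.1446]
orientation: [-0.051, 0.706, 0.05, 0.705]
wrist_force: [-2.1, -6.6, 2.0]
gripper_width: 0.0286
```

>>> {"name": "move_arm", "arguments": {
  "increments": "200 0 0.9 0 0; 200 0 1.8 0 0; 200 0 2.7 0 0; 200 0 3.6 0 0; 200 0 4.5 0 0"
}}

```text
clock: 12.5
eef_pos: [0.6243, 0.1059, 0.1447]
orientation: [-0.051, 0.706, 0.049, 0.705]
wrist_force: [-1.8, -7.5, 2.8]
gripper_width: 0.0292
```

>>> {"name": "move_arm", "arguments": {
  "increments": "200 0 0.8 0 0; 200 0 1.4 0 0; 200 0 1.9 0 0; 200 0 2.2 0 0; 200 0 2.3 0 0"
}}

```text
clock: 13.12
eef_pos: [0.6209, 0.1292, 0.1447]
orientation: [-0.051, 0.706, 0.05, 0.705]
wrist_force: [-2.0, -6.2, 2.6]
gripper_width: 0.029
```

Run:
```python
from h import *
to([.642-.0198,-.010+.1386,.144],8.1)
s=snap('scene','s6');t=snap('top','t6')
cv2.imwrite('pics/f6.png',np.vstack([cv2.resize(cv2.imread('pics/s6.png')[110:270,100:330],(690,480))[:380],cv2.resize(cv2.imread('pics/t6.png')[110:180,200:361],(690,300))[:210]]))
```

```text
clock 13.125 eef [0.6209 0.1292 0.1447] cur yaw 8.17 w 0.029 F [-2.  -6.2  2.6] xaxis [-0.002 -0.001 -1.   ]
shift cm [ 0.07 -0.08  0.12] turn 0.07
```

View pics/f6.png

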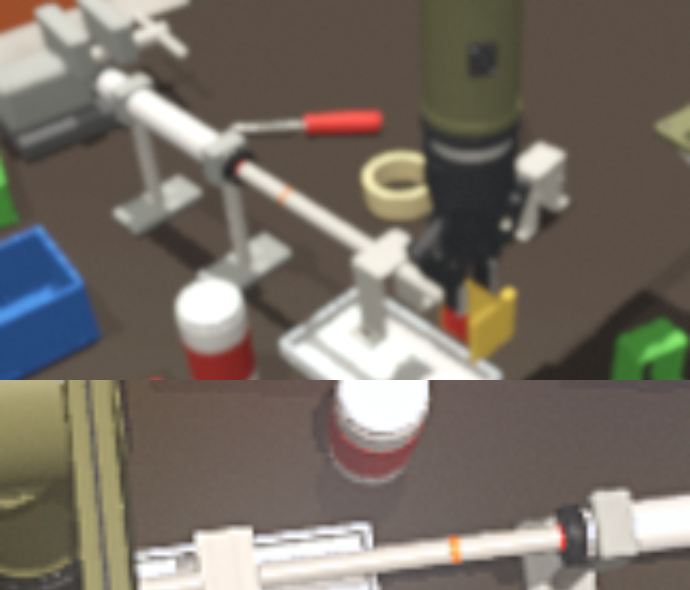

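The red band is at the tube's mouth, and the bracket hangs over the tray. I'll pull a few mm more to seat it firmly on the stop.

>>> {"name": "move_arm", "arguments": {
  "increments": "200 0 0.1 0 0; 200 0 0.2 0 0; 200 0 0.3 0 0; 200 0 0.3 0 0; 200 0 0.3 0 0"
}}

```text
clock: 13.85
eef_pos: [0.6209, 0.1292, 0.1447]
orientation: [-0.052, 0.706, 0.048, 0.705]
wrist_force: [-0.9, -11.5, 2.4]
gripper_width: 0.0288
```

Run:
```python
from h import *
to([.622,.129,.144],8.1)
t=snap('top','t7');s=snap('scene','s7')
a=cv2.resize(cv2.imread('pics/s7.png')[130:260,160:310],(600,520))
cv2.imwrite('pics/f7.png',a)
```

```text
clock 13.85 eef [0.6209 0.1292 0.1447] cur yaw 8.14 w 0.0288 F [ -0.9 -11.5   2.4] xaxis [-0.001 -0.006 -1.   ]
shift cm [ 0.07 -0.04  0.11] turn 0.04
```

View pics/f7.png

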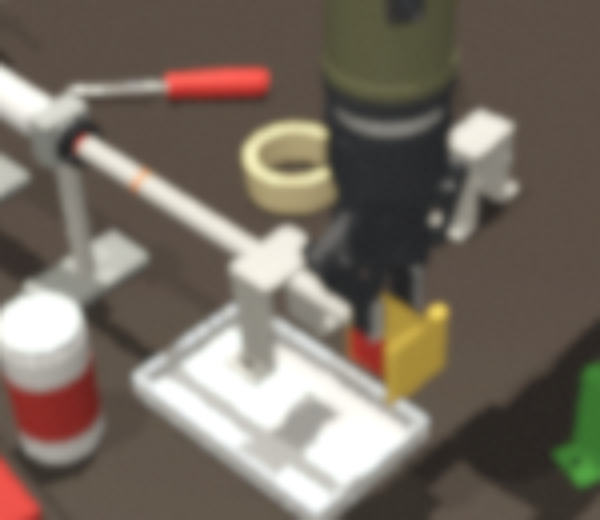

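The bar is firm on the second stop: the force rose to 11.5 N with no further movement. The bracket is upright over the tray.

```bash
python3 -c "
from h import *
ctrl.hand_in();to([.622,.129,.144],8.1)"
```

```text
the job is handed in; nothing more can be done
the job is handed in; nothing more can be done
```

I hung the leftmost bare steel bracket astride the bar and let go of it. I then squeezed the red buttons and pulled the bar past its first stop to the second. The arm is still holding the handle there with the buttons squeezed in. I handed the job in at about 13.9 s, well under the 58 s limit.

What the last checks showed:
- **Bar travel:** it came out about 0.140 m, with the red band at the tube's mouth. A further 3 mm of commanded pull raised the force from about 6 N to 11.5 N with no movement, so it is on the end stop.
- **Buttons:** the jaw opening read 28.8 mm at a set grip of 28 N. The gripper reads about 2 mm low (54 mm on the 56 mm bracket), so this fits the buttons being fully in. I had no direct reading of the buttons.
- **Bracket:** it hangs upright and clear over the drip tray.
- **Bystanders:** I saw nothing on the bench moved or touched in the views I looked at, but I did not re-measure each item.

No check failed. The top and wrist cameras disagreed by about 2 mm on the bracket and bar positions, which was within clearance.

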